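# Fit the tube block into the dry-bath heater

## Task

Fit the aluminium block with four large tube wells and the orange lifting tab into the empty bay of the white dry-bath heater, lined up with the bay, and press it down firmly until its top is flush with the rim of the bay. Set it in, do not let it fall in; and leave the other block, with the black tab and many small wells, where it is.

Things in the scene. Friction and masses are not known exactly. Their poses are not given: they have to be found in the camera images.
- tube_block: Block to fit: loose aluminium block 56 (x) by 86 (y) by 38 mm high, 0.2 to 0.4 kg, four 17 mm wells in its top, y = +/-27 mm. In the middle of its top stands an orange tab, 36 mm long (x), 12 mm thick (y), from z = 38 to 74 mm: grip it across its thickness; it stays above the rim when the block is home. Origin: centre of underside, z up. Fits the bay either way round.
- vial_block: The other block, not wanted: aluminium block of the same size, axes and tab shape, but with a black tab and twelve 8 mm wells. Origin: centre of its underside. It must stay where it is. The two blocks may have changed places.
- bay (a point): Centre of the bay's mouth, level with its rim, 64 mm above the bench; x, y along the bay's sides, z up. Heater: fixed white box 186 (x) by 156 mm, control panel on its -x side. The dark-lined bay is 72 (x) by 102 mm (y): 8 mm to spare all round the block; the top 8 mm are bevelled, 4 mm wider on each side. Home: block's top flush with the rim, its underside 38 mm below this point.
- lift_plate (a joint): Aluminium floor plate of the bay, slides down stiffly and stays where pushed: 0 m = raised, top 30 mm below the rim; 0.008 m = down on its stop, top 38 mm below the rim. Starts 0 to 2 mm down. The block's weight does not sink it, so a block merely set in stands 6 to 8 mm proud; pushing it down takes about 8 to 12 N more. No spring back.
Not all that is in view belongs to the job. Leave any blue look-alike of the tube_block alone.

How it is judged:
By the outcome, as a careful person would: the job done as asked, in the order asked, and still so for the second after the job is handed in, with the robot touching nothing.
It also fails if it takes over 29 s, if anything falls off the work surface, if the arm or the gripper's body presses on something with over 40 N, if the wrist force passes 120 N, or if a joint passes its speed limit or range.

## Robot

A 6-joint arm with a two-finger parallel gripper is mounted at the origin on a cart in front of the work surface, level with it; the furniture and walls round the work are solid. World frame = base frame: x ahead of the robot, y to its left, z up, the work surface at z = 0. Lengths are in m, angles in rad, forces in N, time in s.
With the tool pointing down it reaches from about 0.25 to 0.725 m from the base axis. Payload 4 kg.
Tool frame: the origin (TCP) lies midway between the tips of the shut fingers; the grasp point (between the pads) lies 19 mm behind it (manip.grip_depth is the distance from the TCP to the grasp point, in m); z points along the fingers, y is the line along which they close (so a half turn about z gives the same grasp; the last joint's range is limited). The gripper opens to 85 mm and grips with 20 to 120 N. Pads are 22 mm wide; open, the fingers measure 114 mm over their backs; the gripper's body (76 mm by 85 mm) begins 54 mm behind the grasp point. The pads swing forward as they close: fully open they stand 13 mm farther back than shut.
Start: joints at [-1.157, 0.241, 0.005, 1.335, 0, 1.571], TCP at [0.201, -0.458, 0.231] pointing down, gripper open.
Joint ranges: [-2.72, 2.72], [-1.05, 1.87], [-1.09, 1.28], [-1.99, 2.15], [-1.42, 1.44], [-3.14, 3.14]. Speed limits (rad/s): [2.79, 2.79, 3.14, 3.14, 3.14, 3.14].

## Interface

Orientations are given as a rotation vector (axis times angle).
In Python, from station import sensors, viewer, workorder, manip gives the robot as it stands.
- The arm moves only by the shell command python3 -m inch 'ROWS' [OPENING] [FORCE]. ROWS is JSON, a list of rows, each an object with "offset": the shift along the world's x, y, z in cm, a list of three; "rot": the turn, a rotation vector about the world's x, y, z in rad, a list of three. In form: [{"offset": [x, y, z], "rot": [ax, ay, az]}, ...]. A call has 1 to 8 rows; each row is the pose to reach, as a shift and turn from the pose commanded when the call began; what a row does not reach only later rows make up. A row lasts 1/8 s, in which the tool goes at most 62.5 mm and 10.7 degrees, less where a joint would pass 70% of its speed; a pose out of reach is approached as far as the arm can. A call with a gripper value outside its range is refused whole. OPENING is the gripper command: -1 is fully open, 1 is shut, values between are in proportion, set as the call begins (- or left out, the last holds). The fingers move at their own pace and stop on an object; FORCE is the grip in N (left out, the last holds). Time passes only in rows, so rows that repeat a pose let the fingers close. It gives the time, the measured TCP pose, the force, the opening and the grip force at its end, in the units of the state.
- sensors.get_state(): the state, without advancing time (a new reading comes with each control period).
- viewer.get_image(name): name is "scene" or "top"; returns the picture (480x640x3 uint8, red, green, blue); there is no depth.
- viewer.camera_params(name): a dict with "mtx" (3x3 intrinsics, pixels), "R" (3x3) and "t" (3): a world point X has camera coordinates R X + t. Camera axes: x right, y down, z forward; pixel columns grow to the right and rows downward; lengths in m; the calibration is good to about 2 mm. A picture is of the moment at which its call begins. camera_params takes no time and is no camera call.
- workorder.close_job(): hands the job in; it is judged then, once.
The state is a dict: "time_s": time; "qpos": joint angles; "joint_vel": joint speeds; "tau": joint torques, N m; "position": TCP position; "ee_rot": TCP orientation; "wrist_force": force on the tool from outside, world axes, zero at the start; "ft_torque": the same for the moment, N m; "opening": opening from 0.0 (shut) to 1.0 (fully open); "grasp_force": force on a finger pad.
Only numpy, scipy, OpenCV 4.12 (cv2) and the standard library are available. Lean on these libraries where they do the work, as an engineer would, in place of code of your own. Each camera call takes 0.05 s, during which the arm holds its last target. There are 200 camera calls.

## Working session

There is one attempt and no reset: what is moved stays moved. The work goes in short steps, Python scripts to look and compute and a shell command to move; the robot and the scene stay as the last step left them, time stands still between calls to the robot, and variables do not carry over. Pictures are saved under pics/ and viewed, at most 10 in all, crops included, and the job is handed in when it is done.

```bash
mkdir -p pics; python3 - <<'E'
from station import sensors, viewer, manip
import cv2,numpy as np
for n in("scene","top"):
    cv2.imwrite(f"pics/{n}0.png",viewer.get_image(n)[:,:,::-1])
    p=viewer.camera_params(n);R=np.array(p["R"]);print(n,np.round(p["mtx"],1).tolist(),np.round(R,3).tolist(),np.round(-R.T@np.array(p["t"]),3))
s=sensors.get_state();print(s,manip.grip_depth)
E
```

```text
scene [[551.1, 0.0, 326.5], [0.0, 551.1, 243.3], [0.0, 0.0, 1.0]] [[-0.762, -0.647, -0.003], [-0.294, 0.351, -0.889], [0.577, -0.677, -0.458]] [-0.249  1.044  0.664]
top [[555.6, 0.0, 325.0], [0.0, 555.6, 240.7], [0.0, 0.0, 1.0]] [[0.006, -1.0, 0.004], [-0.995, -0.006, -0.102], [0.102, -0.004, -0.995]] [0.313 0.216 1.418]
{'time_s': 0.1, 'qpos': array([-1.15702092e+00,  2.41365632e-01,  3.86047979e-03,  1.33521379e+00,
        2.99716977e-07,  1.57082195e+00]), 'joint_vel': array([ 0.00123193, -0.00090379,  0.00334846, -0.00057256, -0.00135331,
       -0.00050299]), 'tau': array([-3.59461819e-04, -3.73137224e+01,  2.53010792e+01,  1.08569718e-02,
       -1.31687175e-04, -1.28289076e-05]), 'position': array([ 0.20080505, -0.45728196,  0.23048859]), 'ee_rot': array([-3.07276474e+00, -6.44904266e-01,  6.19567564e-04]), 'wrist_force': array([-0.06818975, -0.91490618, -0.56967779]), 'ft_torque': array([ 0.02818651,  0.02586099, -0.00332582]), 'grasp_force': 0.0, 'opening': 0.9961790599182679} 0.0187
```

View pics/top0.png

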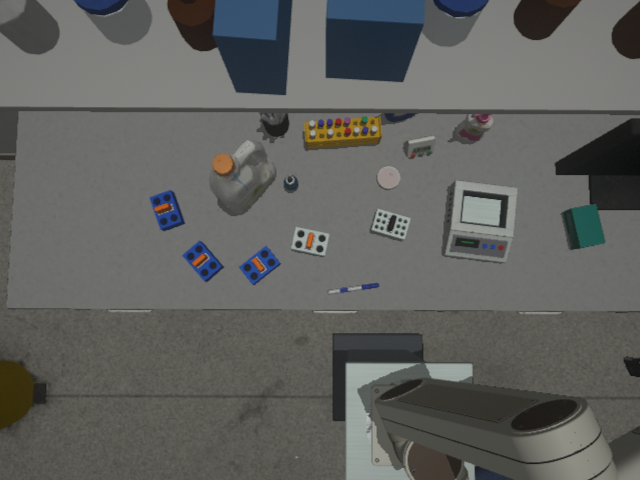

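View pics/scene0.png

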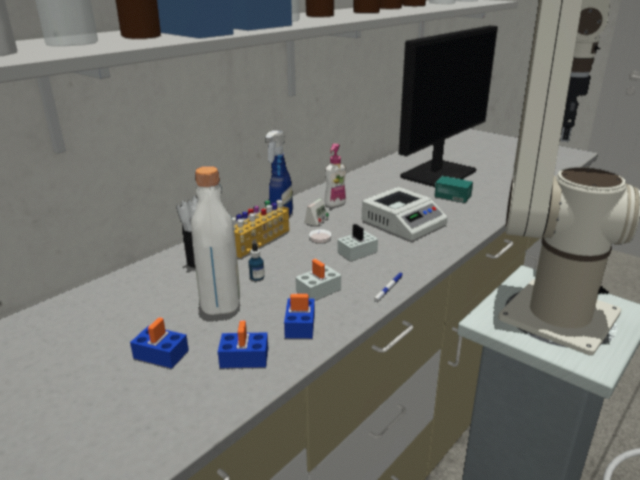

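The top view shows these candidates:
- An aluminium block with an orange tab and four large wells at (310,241).
- An aluminium block with a black tab and many small wells at (391,224).
- Three blue look-alikes at (166,210), (203,260) and (260,265).
- The heater at (481,221), with its bay at about (484,208).

The block at (310,241) fits the description because it is bare aluminium with four wells and an orange tab. I'll confirm it in a crop and measure.

```bash
cat > h.py <<'E'
import cv2,numpy as np
from station import sensors, viewer
def ray(n,px,z):
    p=viewer.camera_params(n);R=np.array(p["R"]);t=np.array(p["t"]);c=-R.T@t
    d=R.T@np.linalg.inv(p["mtx"])@np.array([px[0],px[1],1.]);return c+d*(z-c[2])/d[2]
def proj(n,X):
    p=viewer.camera_params(n);q=np.array(p["mtx"])@(np.array(p["R"])@np.array(X)+np.array(p["t"]));return q[:2]/q[2]
def blobs(m,amin=30):
    c,_=cv2.findContours(m.astype(np.uint8),cv2.RETR_EXTERNAL,cv2.CHAIN_APPROX_NONE)
    return [k for k in c if cv2.contourArea(k)>amin]
def rect(n,k,z):
    P=np.array([ray(n,q[0],z)[:2] for q in k],np.float32)
    return cv2.minAreaRect(P)
E
python3 - <<'E'
from h import *
im=cv2.imread("pics/top0.png");hsv=cv2.cvtColor(im,cv2.COLOR_BGR2HSV)
a=cv2.resize(im[205:280,270:350],None,fx=5,fy=5,interpolation=cv2.INTER_CUBIC)
b=cv2.resize(im[175:270,435:525],None,fx=4,fy=4,interpolation=cv2.INTER_CUBIC)
o=np.zeros((400,780,3),np.uint8);o[:375,:400]=a;o[:380,410:770]=b;cv2.imwrite("pics/crop.png",o)
H,S,V=cv2.split(hsv)
def sub(m,x0,y0,x1,y1):
    q=np.zeros_like(m);q[y0:y1,x0:x1]=m[y0:y1,x0:x1];return q
for k in blobs(sub((S>120)&(H<20),285,220,335,265),10):
    print("tab",cv2.minAreaRect(k),rect("top",k,.074))
for k in blobs(sub((V>140)&(S<60),285,220,335,265),60): print("block",cv2.minAreaRect(k),rect("top",k,.038))
print(V[190:260:3,484]);print(V[208,440:525:2])
for T in(70,):
  for k in blobs(sub(V<T,455,185,515,232),10): print("dark",cv2.minAreaRect(k),rect("top",k,.064))
for k in blobs(sub(V>150,440,178,522,266),500): print("heater",cv2.minAreaRect(k),rect("top",k,.064))
E
```

```text
tab ((309.6470642089844, 239.9117889404297), (4.6081767082214355, 14.55213737487793), 14.03624439239502) ((0.4522818922996521, 0.24864967167377472), (0.011202914640307426, 0.03552640974521637), 76.54472351074219)
block ((309.8756103515625, 240.58045959472656), (34.642147064208984, 22.140243530273438), 12.094757080078125) ((0.4543522596359253, 0.24885724484920502), (0.08635186403989792, 0.055494945496320724), 78.224365234375)
[154  53  41 167 162 164 162 165 166 160 166 154 140 154 158 131 112  83
 128 133  84  83 124 114]
[114 115 113  70  67  61  95 157 156 154 153  84 167 167 166 164 163 163
 161 161 161 162 162 164 164 165 166 166 166 167 126  39  43  50 133 154
 152 152 115 111 111 111 113]
dark ((484.04461669921875, 208.65798950195312), (45.52739334106445, 31.989891052246094), 7.431407928466797) ((0.5336235165596008, -0.18039126694202423), (0.1104353591799736, 0.08005697280168533), 82.82247161865234)
heater ((481.1017761230469, 210.1522216796875), (36.379005432128906, 24.901351928710938), 6.842772960662842) ((0.5298001766204834, -0.17296907305717468), (0.08850723505020142, 0.06228456646203995), 83.44807434082031)
heater ((484.11767578125, 208.31161499023438), (60.974205017089844, 47.82892608642578), 6.788974285125732) ((0.5338703393936157, -0.180269256234169), (0.1489477902650833, 0.11935227364301682), 82.71446990966797)
```

View pics/crop.png

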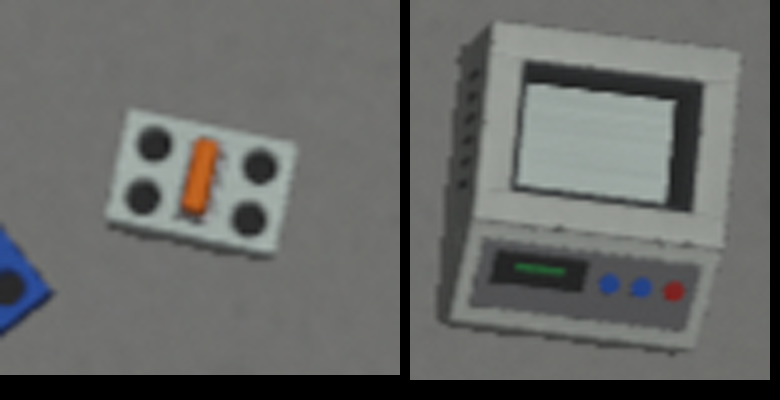

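The crop confirms the bare aluminium block with four wells and an orange tab. The heater's bay is empty, with its mouth measuring 110 x 80 mm, as expected with the bevel.

| | Position (m) | Yaw (deg) |
|---|---|---|
| Block | (0.453, 0.249) | about -12 |
| Bay | (0.534, -0.180) | about -7.2 |

Next I move toward the block, turning as I go.

```bash
python3 -m inch '[{"offset":[2,6,0],"rot":[0,0,0.18]},{"offset":[4.2,11.8,0],"rot":[0,0,0.36]},{"offset":[6.3,17.6,0],"rot":[0,0,0.54]},{"offset":[8.4,23.5,0],"rot":[0,0,0.72]},{"offset":[10.5,29.4,0],"rot":[0,0,0.9]},{"offset":[12.6,35.3,0],"rot":[0,0,1.08]},{"offset":[14.7,41.2,0],"rot":[0,0,1.26]},{"offset":[16.8,47,0],"rot":[0,0,1.44]}]' -1 80; python3 -c "
from station import sensors;s=sensors.get_state();print(s['qpos'],s['ee_rot'])"
```

```text
time_s: 1.1
position: [0.3692, 0.0142, 0.2313]
ee_rot: [1.878, 2.518, 0.0]
wrist_force: [1.3, -0.5, 0.7]
opening: 0.998
grasp_force: 0.0
[ 3.87330457e-02 -1.99781031e-02 -2.92649701e-01  1.29757573e+00
 -3.28720351e-04  1.32043386e+00] [1.87790832e+00 2.51775376e+00 1.40300452e-04]
```

```bash
python3 -m inch '[{"offset":[1.5,5,0],"rot":[0,0,0.18]},{"offset":[3.2,10,-1],"rot":[0,0,0.36]},{"offset":[5,15,-3],"rot":[0,0,0.54]},{"offset":[6.8,20,-6],"rot":[0,0,0.72]},{"offset":[8.4,23.7,-9],"rot":[0,0,0.9]},{"offset":[8.4,23.7,-10],"rot":[0,0,1.075]},{"offset":[8.4,23.7,-10],"rot":[0,0,1.075]},{"offset":[8.4,23.7,-10],"rot":[0,0,1.075]}]'; python3 - <<'E'
from h import *
for n in("scene","top"):cv2.imwrite(f"pics/{n}1.png",viewer.get_image(n)[:,:,::-1])
im=cv2.imread("pics/scene1.png");c=proj("scene",[.453,.249,.06]).astype(int);print(c)
x,y=c;a=cv2.resize(im[y-80:y+60,x-90:x+90],None,fx=4,fy=4,interpolation=cv2.INTER_CUBIC);cv2.imwrite("pics/c1.png",a)
H,S,V=cv2.split(cv2.cvtColor(im,cv2.COLOR_BGR2HSV))
m=((S>130)&(H<20));q=np.zeros_like(m);q[y-40:y+40,x-40:x+40]=m[y-40:y+40,x-40:x+40]
for k in blobs(q,10):
    b=cv2.boundingRect(k);print(b)
for z in(.038,.074):
  for dx in(-.018,.018):print(z,dx,proj("scene",[.453+dx*.977,.249-dx*.211,z]))
s=sensors.get_state();print(s['position'],s['ee_rot'],s['qpos'])
E
```

```text
time_s: 2.1
position: [0.4531, 0.2489, 0.1317]
ee_rot: [0.338, 3.123, 0.0]
wrist_force: [-0.4, 1.1, -0.0]
opening: 1.002
grasp_force: 0.0
[318 266]
(291, 294, 17, 12)
(313, 260, 12, 18)
0.038 -0.018 [323.22495234 278.3183015 ]
0.038 0.018 [313.57871543 271.82339634]
0.074 -0.018 [323.12973875 264.1017506 ]
0.074 0.018 [313.3557038  257.81437641]
[0.45348116 0.248928   0.13227246] [3.37148224e-01 3.12211649e+00 1.37655529e-03] [ 5.02042259e-01  3.37861054e-01 -1.28773946e-01  1.10257321e+00
 -3.97210134e-05  7.17182694e-01]
```

View pics/c1.png

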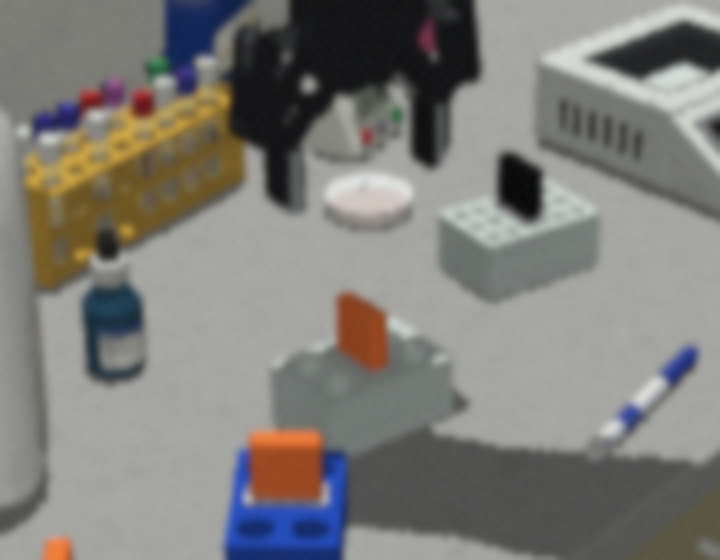

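The gripper is above the block. The tab lies within about 1–2 px of the prediction, at (313–325, 260–278) in the scene image. I go down and grip.

```bash
python3 -m inch '[{"offset":[0,0,-3],"rot":[0,0,0]},{"offset":[0,0,-6],"rot":[0,0,0]},{"offset":[0,0,-8],"rot":[0,0,0]},{"offset":[0,0,-8.8],"rot":[0,0,0]},{"offset":[0,0,-8.8],"rot":[0,0,0]}]' && python3 -m inch '[{"offset":[0,0,0],"rot":[0,0,0]},{"offset":[0,0,0],"rot":[0,0,0]},{"offset":[0,0,0],"rot":[0,0,0]},{"offset":[0,0,0],"rot":[0,0,0]},{"offset":[0,0,0],"rot":[0,0,0]},{"offset":[0,0,0],"rot":[0,0,0]},{"offset":[0,0,0],"rot":[0,0,0]},{"offset":[0,0,0],"rot":[0,0,0]}]' 1 80
```

```text
time_s: 2.82
position: [0.4533, 0.249, 0.0437]
ee_rot: [0.335, 3.123, 0.0]
wrist_force: [-0.6, -0.1, 0.1]
opening: 1.002
grasp_force: 0.0
time_s: 3.82
position: [0.4534, 0.2495, 0.0437]
ee_rot: [0.333, 3.123, 0.001]
wrist_force: [-0.9, 1.4, 3.8]
opening: 0.126
grasp_force: 78.8
```

```bash
python3 -m inch '[{"offset":[0,0,2],"rot":[0,0,0]},{"offset":[0,0,5],"rot":[0,0,0]},{"offset":[0,0,9],"rot":[0,0,0]},{"offset":[0,0,12],"rot":[0,0,0]},{"offset":[0.5,-2,13],"rot":[0,0,0]},{"offset":[1.2,-6,13],"rot":[0,0,0.02]},{"offset":[2,-10.5,13],"rot":[0,0,0.04]},{"offset":[3,-15.5,13],"rot":[0,0,0.06]}]' && python3 -m inch '[{"offset":[0.9,-5,0],"rot":[0,0,0.01]},{"offset":[1.9,-10,0],"rot":[0,0,0.02]},{"offset":[2.9,-15,0],"rot":[0,0,0.028]},{"offset":[3.8,-20,0],"rot":[0,0,0.028]},{"offset":[4.6,-24.5,0],"rot":[0,0,0.028]},{"offset":[5.1,-27.4,0],"rot":[0,0,0.028]},{"offset":[5.1,-27.4,0],"rot":[0,0,0.028]},{"offset":[5.1,-27.4,0],"rot":[0,0,0.028]}]'
python3 - <<'E'
from h import *
for n in("scene","top"):cv2.imwrite(f"pics/{n}2.png",viewer.get_image(n)[:,:,::-1])
o=[]
im=cv2.imread("pics/scene2.png");x,y=proj("scene",[.53,-.18,.12]).astype(int);o.append(cv2.resize(im[y-65:y+65,x-65:x+65],(520,520),interpolation=cv2.INTER_CUBIC)[:,:390+130])
im=cv2.imread("pics/top2.png");o.append(cv2.resize(im[165:265,455:523],(272,400),interpolation=cv2.INTER_CUBIC))
c=np.zeros((520,796,3),np.uint8);c[:,:520]=o[0];c[:400,522:794]=o[1];cv2.imwrite("pics/c2.png",c)
s=sensors.get_state();r=s['ee_rot'];print(x,y,s['position'],2*np.degrees(np.arctan2(r[1],r[0]))-90,s['wrist_force'],s['opening'],s['time_s'])
E
```

```text
time_s: 4.82
position: [0.482, 0.0928, 0.1719]
ee_rot: [-0.237, -3.13, 0.002]
wrist_force: [0.3, -0.2, -2.8]
opening: 0.12
grasp_force: 78.4
time_s: 5.82
position: [0.533, -0.1792, 0.172]
ee_rot: [-0.196, -3.132, -0.002]
wrist_force: [-0.7, -0.2, -2.3]
opening: 0.124
grasp_force: 78.5
398 180 [ 0.53344533 -0.17865571  0.17266586] -277.07767714207705 [-0.18010912  0.00317998 -2.55391161] 0.12854984338258443 5.925
```

View pics/c2.png

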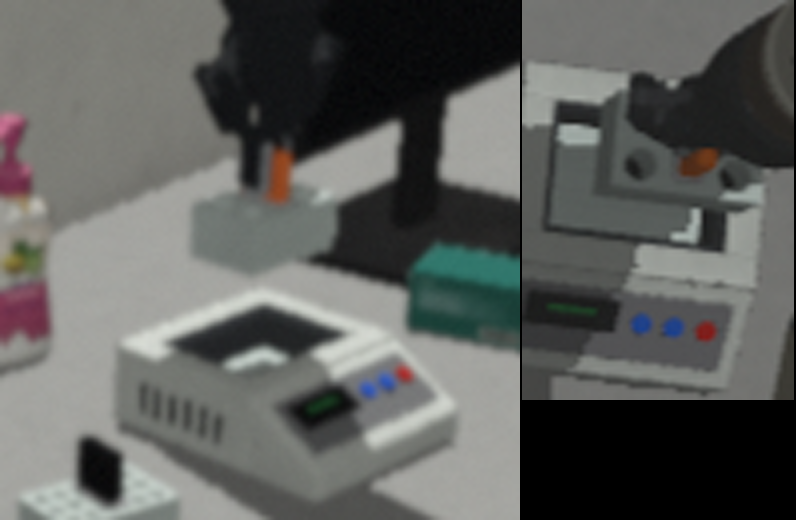

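The block hangs level over the bay, held by the tab. Its near lower corner is at about (397,184) in the scene image, and its near-left top corner is at about (474,213) in the top image. I check those corners against the hand's pose to see how the block sits in the grip.

```bash
python3 - <<'E'
from h import *
c=np.array([.5334,-.1787]);a=np.radians(-7.1);R=np.array([[np.cos(a),-np.sin(a)],[np.sin(a),np.cos(a)]])
def P(n,l,z):return np.round(proj(n,[*(c+R@l),z]),1)
print("scene bottom",[P("scene",l,.129) for l in([-.028,.043],[.028,.043],[-.028,-.043])])
print("top",[P("top",l,.167) for l in([-.028,.043],[-.028,-.043],[.028,.043])])
for n,px,z in(("scene",(396.7,183.5),.129),("top",(473.5,213.2),.167)):
    print(n,(R.T@(ray(n,px,z)[:2]-c)))
# refined: left edges of block in scene and bottom edge
im=cv2.imread("pics/top2.png").astype(int).sum(2)//3
print(im[205:225,480:506:5].T);print(im[200:210:4,462:482])
# second bay measure from scene: dark mouth region at rim
i=cv2.imread("pics/scene0.png").astype(int).sum(2)//3
x,y=proj("scene",[.534,-.18,.064]);print(x,y)
ad=np.array([.5336,-.1804])
print("mouth pred",[np.round(proj("scene",[*(ad+R@np.array(l)),.064]),1) for l in([-.04,.055],[.04,.055],[.04,-.055],[-.04,-.055])])
m=np.zeros(i.shape,bool);m[185:225,370:435]=i[185:225,370:435]<75
for k in blobs(m,20):
    k=k[:,0];print("seen L,R,T,B",[k[f].tolist() for f in(k[:,0].argmin(),k[:,0].argmax(),k[:,1].argmin(),k[:,1].argmax())])
E
```

```text
scene bottom [array([395.2, 183.3]), array([379.8, 177.9]), array([415.7, 175.7])]
top [array([476.3, 211.1]), array([513.9, 216. ]), array([478.8, 187.1])]
scene [-0.03165919  0.04118347]
top [-0.03360313  0.04886819]
[[ 71  70  72  86  88  88  81  68  64  69  85  89  88  89  90  89  89  89
   64  42]
 [ 62  62  57  57  62  81  86  75  66  64  78  87  88  89  90  89  90  89
   90  60]
 [ 87  88  86  86  87  88  87  84  70  66  65  84  89  88  90  91  90  90
   90  80]
 [ 48  48  49  51  77  78  85  87  77  68  65  73  85  89  89  91  92  91
  154 165]
 [ 62  57  52  70  80  83  87  87  86  73  66  65  50  35  34  35  34  35
   34  35]
 [ 80  72  49  31  29  38  49  80 121 133  89  66  63  49  46  46  55  57
   56  67]]
[[ 60  74 104 142 164 164 164 163 163 161 161 141  95  64  64  68  81  90
   90  90]
 [ 50  71  88  88  87  88  88  88  86  88  88  79  65  63  63  74  86  89
   82  59]
 [ 52  78  91  90  90  90  90  89  89  89  86  72  63  63  63  77  89  89
   86  67]]
396.61765683352485 198.38775000307777
mouth pred [array([394.6, 207.9]), array([373.1, 199.5]), array([398.8, 189.6]), array([420.4, 197.3])]
seen L,R,T,B [[406, 216], [422, 216], [415, 212], [409, 221]]
seen L,R,T,B [[378, 200], [416, 198], [398, 192], [386, 204]]
```

Both views agree to within about 2 mm, well inside the 8 mm clearance. I lower the block slowly into the bay.

```bash
python3 -m inch '[{"offset":[0,-0.1,-1.5],"rot":[0,0,0]},{"offset":[0,-0.1,-3],"rot":[0,0,0]},{"offset":[0,-0.1,-4.5],"rot":[0,0,0]},{"offset":[0,-0.1,-6],"rot":[0,0,0]},{"offset":[0,-0.1,-7],"rot":[0,0,0]},{"offset":[0,-0.1,-7.8],"rot":[0,0,0]},{"offset":[0,-0.1,-8.4],"rot":[0,0,0]},{"offset":[0,-0.1,-8.8],"rot":[0,0,0]}]' && python3 -m inch '[{"offset":[0,0,-0.2],"rot":[0,0,0]},{"offset":[0,0,-0.4],"rot":[0,0,0]},{"offset":[0,0,-0.5],"rot":[0,0,0]},{"offset":[0,0,-0.5],"rot":[0,0,0]}]'
```

```text
time_s: 6.92
position: [0.5342, -0.1809, 0.0852]
ee_rot: [0.196, 3.135, -0.0]
wrist_force: [-1.1, -0.1, -2.7]
opening: 0.121
grasp_force: 78.6
time_s: 7.42
position: [0.5341, -0.1808, 0.0804]
ee_rot: [0.196, 3.135, -0.0]
wrist_force: [-0.2, -0.3, -2.0]
opening: 0.129
grasp_force: 78.6
```

```bash
python3 -m inch '[{"offset":[0,0,-0.1],"rot":[0,0,0]},{"offset":[0,0,-0.2],"rot":[0,0,0]},{"offset":[0,0,-0.3],"rot":[0,0,0]},{"offset":[0,0,-0.4],"rot":[0,0,0]},{"offset":[0,0,-0.5],"rot":[0,0,0]},{"offset":[0,0,-0.5],"rot":[0,0,0]}]'; python3 -m inch '[{"offset":[0,0,-0.1],"rot":[0,0,0]},{"offset":[0,0,-0.2],"rot":[0,0,0]},{"offset":[0,0,-0.3],"rot":[0,0,0]},{"offset":[0,0,-0.4],"rot":[0,0,0]},{"offset":[0,0,-0.5],"rot":[0,0,0]},{"offset":[0,0,-0.5],"rot":[0,0,0]}]'
```

```text
time_s: 8.18
position: [0.5341, -0.1808, 0.0759]
ee_rot: [0.196, 3.135, -0.0]
wrist_force: [-1.7, 0.8, 3.4]
opening: 0.125
grasp_force: 79.6
time_s: 8.93
position: [0.5342, -0.1808, 0.0721]
ee_rot: [0.196, 3.134, -0.001]
wrist_force: [-3.9, 1.2, 9.1]
opening: 0.129
grasp_force: 80.4
```

The plate is sinking under the push. I keep pressing until it reaches the stop.

```bash
python3 -m inch '[{"offset":[0,0,-0.1],"rot":[0,0,0]},{"offset":[0,0,-0.2],"rot":[0,0,0]},{"offset":[0,0,-0.3],"rot":[0,0,0]},{"offset":[0,0,-0.35],"rot":[0,0,0]},{"offset":[0,0,-0.35],"rot":[0,0,0]}]'
```

```text
time_s: 9.55
position: [0.5342, -0.1809, 0.0696]
ee_rot: [0.196, 3.134, -0.001]
wrist_force: [-6.2, 3.0, 15.2]
opening: 0.127
grasp_force: 81.5
```

```bash
python3 -m inch '[{"offset":[0,0,-0.15],"rot":[0,0,0]},{"offset":[0,0,-0.3],"rot":[0,0,0]},{"offset":[0,0,-0.4],"rot":[0,0,0]},{"offset":[0,0,-0.4],"rot":[0,0,0]}]'
```

```text
time_s: 10.05
position: [0.5344, -0.1809, 0.0694]
ee_rot: [0.196, 3.131, -0.002]
wrist_force: [-13.8, 3.9, 35.8]
opening: 0.127
grasp_force: 84.8
```

The stop is reached: the force rose to 36 N while z held at the flush height. I relax the push, open and withdraw.

```bash
python3 -m inch '[{"offset":[0,0,0.2],"rot":[0,0,0]},{"offset":[0,0,0.4],"rot":[0,0,0]},{"offset":[0,0,0.5],"rot":[0,0,0]},{"offset":[0,0,0.5],"rot":[0,0,0]}]' && python3 -m inch '[{"offset":[0,0,0],"rot":[0,0,0]},{"offset":[0,0,0],"rot":[0,0,0]},{"offset":[0,0,0],"rot":[0,0,0]},{"offset":[0,0,0],"rot":[0,0,0]},{"offset":[0,0,0],"rot":[0,0,0]}]' -0.3
```

```text
time_s: 10.55
position: [0.5341, -0.1809, 0.0696]
ee_rot: [0.196, 3.134, -0.001]
wrist_force: [-4.3, 1.4, 9.8]
opening: 0.127
grasp_force: 80.3
time_s: 11.18
position: [0.534, -0.1808, 0.0676]
ee_rot: [-0.196, -3.135, -0.0]
wrist_force: [0.0, -0.1, -0.0]
opening: 0.649
grasp_force: 0.0
```

Released. I withdraw up and back toward the base, clear of the camera's view.

```bash
python3 -m inch '[{"offset":[0,0,3],"rot":[0,0,0]},{"offset":[0,0,7],"rot":[0,0,0]},{"offset":[0,0,12],"rot":[0,0,0]},{"offset":[-4,0,16],"rot":[0,0,0]},{"offset":[-9,0,17],"rot":[0,0,0]},{"offset":[-14,0,17],"rot":[0,0,0]},{"offset":[-19,0,17],"rot":[0,0,0]},{"offset":[-22,0,17],"rot":[0,0,0]}]' -0.3 && python3 -m inch '[{"offset":[0,-5,0],"rot":[0,0,-0.1]},{"offset":[-1,-10,0],"rot":[0,0,-0.2]},{"offset":[-2,-15,0],"rot":[0,0,-0.3]},{"offset":[-4,-20,0],"rot":[0,0,-0.4]},{"offset":[-6,-24,0],"rot":[0,0,-0.5]},{"offset":[-6,-24,0],"rot":[0,0,-0.5]}]'
python3 - <<'E'
from h import *
for n in("scene","top"):cv2.imwrite(f"pics/{n}3.png",viewer.get_image(n)[:,:,::-1])
a=cv2.imread("pics/scene3.png")[155:245,335:455];b=cv2.imread("pics/top3.png")[175:270,375:525]
c=np.zeros((600,420,3),np.uint8)
c=np.vstack([cv2.resize(a,(400,300),interpolation=cv2.INTER_CUBIC),cv2.resize(b,(400,253),interpolation=cv2.INTER_CUBIC)]);cv2.imwrite("pics/c3.png",c)
im=cv2.imread("pics/top3.png");H,S,V=cv2.split(cv2.cvtColor(im,cv2.COLOR_BGR2HSV))
m=np.zeros(V.shape,bool);m[185:232,455:515]=((S>120)&(H<20))[185:232,455:515]
for k in blobs(m,5):print("tab",rect("top",k,.1))
m[:]=0;m[185:232,462:508]=((V>110)&(S<60))[185:232,462:508]
for k in blobs(m,150):print("block",rect("top",k,.064))
E
```

```text
time_s: 12.18
position: [0.3119, -0.1804, 0.2379]
ee_rot: [0.197, 3.135, -0.0]
wrist_force: [-0.1, -1.0, -0.3]
opening: 0.652
grasp_force: 0.0
time_s: 12.92
position: [0.2526, -0.4231, 0.2373]
ee_rot: [-0.972, -2.987, 0.0]
wrist_force: [-0.3, 0.4, -0.7]
opening: 0.646
grasp_force: 0.0
tab ((0.5328478813171387, -0.17660632729530334), (0.017646869644522667, 0.03845428675413132), 82.96446990966797)
block ((0.5040612816810608, -0.18109281361103058), (0.05215602368116379, 0.11244148761034012), 0.3607083857059479)
block ((0.5352126359939575, -0.18140430748462677), (0.08705474436283112, 0.0562145933508873), 83.13863372802734)
block ((0.5764405131340027, -0.1827489733695984), (0.032623887062072754, 0.11247104406356812), 0.3817499279975891)
```

View pics/c3.png

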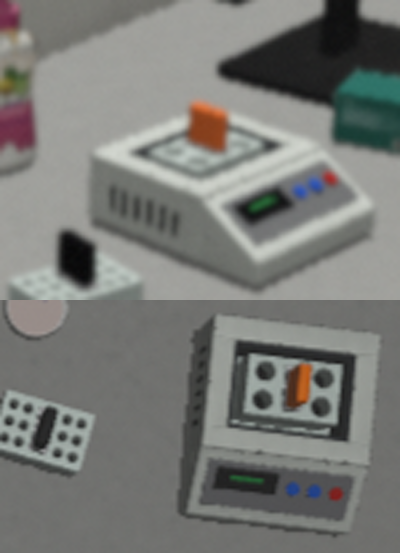

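The block sits squarely in the bay: centre within 2 mm, yaw within 0.5°, and its measured size at rim height matches, so the top is flush. The black-tab block at the lower left of the crop looks undisturbed. I hand it in.

```bash
python3 -c "
from station import workorder;print(workorder.close_job())"
```

```text
the job is handed in; nothing more can be done
None
```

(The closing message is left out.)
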